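# Hang the pail on the bench carousel and hold it round to the front

## Robot

A 6-joint arm with a two-finger parallel gripper is mounted at the origin on a cart in front of the work surface, level with it; the furniture and walls round the work are solid. World frame = base frame: x ahead of the robot, y to its left, z up, the work surface at z = 0. Lengths are in mm, angles in degrees, forces in N, time in s.
With the tool pointing down it reaches from about 375 to 975 mm from the base axis. Payload 3.8 kg.
Tool frame: the origin (TCP) lies midway between the tips of the shut fingers; the grasp point (between the pads) lies 19 mm behind it (robot.grip_point_offset is the distance from the TCP to the grasp point, in mm); z points along the fingers, y is the line along which they close (so a half turn about z gives the same grasp; the last joint's range is limited). The gripper opens to 88 mm and grips with 3 to 60 N. Pads are 18 mm wide; open, the fingers measure 123 mm over their backs; the gripper's body (75 mm by 187 mm) begins 45 mm behind the grasp point.
Start: joints at [-79.12, 15.12, 91.902, -0, 72.978, -2.114], TCP at [151.776, -657.71, 238.706] pointing down, gripper open.
Joint ranges: [-150.88, 150.88], [-54.13, 125.18], [17.81, 147.31], [-75.09, 255.09], [0, 152.58], [-146.25, 146.25]. Speed limits (degrees/s): [147.25, 147.25, 180, 180, 180, 180].

## Interface

Orientations are given as a 3x3 rotation matrix whose columns are the frame's x, y, z axes.
In Python, from cell import robot gives the robot as it stands.
- The arm moves only by the shell command python3 -m jog 'ROWS'. ROWS is a JSON object of lists of equal length, an entry for each row: "fingers": the finger opening in mm, from 0 to 88.1; "dp": the shift along the tool's x, y, z in mm, a list of three; "dr": the turn, a rotation vector about the tool's x, y, z in rad, a list of three. A call has 1 to 12 rows; each row shifts and turns the commanded pose from where the row before left it, along the tool's axes as they then stand; what a row does not reach is not made up. A row lasts 1/8 s, in which the tool goes at most 62.5 mm and 10.7 degrees, less where a joint would pass 70% of its speed; a pose out of reach is approached as far as the arm can. A call is refused whole if a number of a shift passes 62.5 or a number of a turn 0.188, either way. A call with a gripper value outside its range is refused whole. The fingers move at their own pace and stop on an object; the grip force is fixed at half the most. Time passes only in rows, so rows that do not move let the fingers close. It gives the time, the measured TCP pose, the force, the opening and the grip force at its end, in the units of the state.
- robot.state(): the state, without advancing time (a new reading comes with each control period).
- robot.capture(name): name is "scene" or "side" or "wrist"; returns the picture (400x640x3 uint8, red, green, blue); there is no depth.
- robot.camera_params(name): a dict with "K" (3x3 intrinsics, pixels), "rvec" (rotation vector, rad) and "tvec" (3), from world to camera coordinates, as OpenCV has them; the wrist camera has in their place "T_tool_cam" (4x4, takes a point from camera to tool coordinates, whose origin is the TCP and whose axes are the flange's). Camera axes: x right, y down, z forward; pixel columns grow to the right and rows downward; lengths in mm; the calibration is good to about 2 mm. A picture is of the moment at which its call begins: read the wrist's pose just before it. camera_params takes no time and is no camera call.
- robot.finish_job(): hands the job in; it is judged then, once.
The state is a dict: "time": time; "joint_positions": joint angles; "qvel": joint speeds; "joint_torque": joint torques, N m; "tool_pos": TCP position; "tcp_rot": TCP orientation; "force": force on the tool from outside, world axes, zero at the start; "wrist_torque": the same for the moment, N m; "gripper_width": opening from 0.0 (shut) to 1.0 (fully open); "gripper_force": force on a finger pad.
Only numpy, scipy, OpenCV 4.12 (cv2) and the standard library are available. Lean on these libraries where they do the work, as an engineer would, in place of code of your own. Each camera call takes 0.05 s, during which the arm holds its last target. There are 200 camera calls.

## Task

Hang the small metal pail by its handle on the empty double hook of the turntable carousel and let go of it. Then take the carousel's upright wooden knob and turn the carousel until the hook with the pail stands directly over the pointer of the plate underneath. A spring swings the carousel back when it is let go, so finish while still gripping the knob, holding it still there with the pail hanging freely; leave the other things on the table where they are.

Things in the scene. Friction and masses are not known exactly. Their poses are not given: they have to be found in the camera images.
- pail: loose empty round metal pail, 60 mm high, 78 mm across the rim, 60 at the foot, 0.08 to 0.17 kg, with a rigid square handle of 8.4 mm round bar over it: legs at local y = +-46 mm and a level top bar along local y, straight for 80 mm, its centre line 120 mm above the underside. Origin: centre of the underside, z up. Grip the bar's middle, closing along local x
- pail_bar (a point): middle of the top bar of the pail's handle, on its centre line (120 mm above the pail's origin, 60 mm above the rim); same axes as the pail
- plate: dark steel bench plate fixed to the table under the carousel, 256 mm across and 10 mm thick. Origin: centre of its underside, on the turning axis of the carousel; local -x is the front, where the pointer is
- pointer (a point): tip region of the flat arrow-shaped pointer on the edge of the plate, 155 mm from the turning axis along the plate's local -x; it does not turn with the carousel and shows where the hook with the pail must stand
- hook: steel double hook on the carousel's post, turns with it. Origin on the turning axis, 21 mm above the table; points along local -x. Two prongs of 7 mm bar at local y = +-32 mm (57 mm clear between) run from a cross bar 18 mm off the axis, dip steeply to a valley 80 mm off it and rise to tips 100 mm off it, 19 mm above the valley. The post is 24 mm thick and ends 191 mm above the table
- hook_seat (a point): point midway between the prongs, 80 mm from the turning axis along the hook's local -x, 163 mm above the table (the prong tips reach 178 mm): where the centre line of the pail's bar lies when it hangs, across both prongs, parallel to the hook's local y, either way round. Same axes as the hook
- knob: upright round wooden knob on the turntable disc, 20 mm thick, 62 mm high, top 97 mm above the table, 100 mm from the turning axis, 130 degrees clockwise of the hook seen from above (at local (64, 77) mm in the hook's frame). Origin: centre of its foot. Turns with the carousel
- knob_top (a point): centre of the knob's top face
- carousel (a joint): carousel angle, rad: 0 at rest as found, grows clockwise seen from above; stops at -0.1 and 2.3. A spring (0.13 N m/rad) pulls it back to 0; friction 0.05 N m. The hook is over the pointer somewhere between 1.0 and 1.65. Plywood disc 240 mm across, top 35 mm above the table, carrying a fixed jar and small bottle, under 140 mm above the table, 128 and 75 degrees anticlockwise of the hook
- sanding_block: loose bystander: wooden sanding block, 55x97x27 mm, lying near the table's front edge; origin at its underside centre
- tape_masking: loose bystander: roll of masking tape lying flat, 96 mm across, 24 mm high; origin at its underside centre
- tape_measure: loose bystander: pocket tape measure, 33x86x65 mm; origin at its underside centre

How it is judged:
By the outcome, as a careful person would: the job done as asked, in the order asked, and still so for the second after the job is handed in, while the arm keeps its last pose, push and grip.
It also fails if it takes over 59 s, if anything falls off the work surface, if the arm or the gripper's body presses on something with over 40 N, if the wrist force passes 120 N, or if a joint passes its speed limit or range.

## Working session

There is one attempt and no reset: what is moved stays moved. The work goes in short steps, Python scripts to look and compute and a shell command to move; the robot and the scene stay as the last step left them, time stands still between calls to the robot, and variables do not carry over. Pictures are saved under pics/ and viewed, at most 10 in all, crops included, and the job is handed in when it is done.

```bash
mkdir -p pics; ls; python3 - <<'E'
from cell import robot
import cv2
s=robot.state();print(s['time'],s['tool_pos'],s['tcp_rot'],s['gripper_width'],robot.grip_point_offset)
for n in ['scene','side','wrist']:
    cv2.imwrite(f'pics/{n}0.png',robot.capture(n)[:,:,::-1]);print(n,robot.camera_params(n))
E
```

```text
pics
0.0 [ 151.65950282 -657.03274229  237.4192193 ] [[ 9.74384924e-01  2.24886322e-01 -4.03346454e-04]
 [ 2.24886669e-01 -9.74382626e-01  2.11762564e-03]
 [ 8.32112645e-05 -2.15408973e-03 -9.99997676e-01]] 0.9966395149697039 18.700000000000003
scene {'K': array([[486.85628212,   0.        , 316.70287499],
       [  0.        , 486.85628212, 201.31770265],
       [  0.        ,   0.        ,   1.        ]]), 'rvec': array([ 0.68535678, -2.57278208,  1.24993359]), 'tvec': array([ 368.35806466,  263.83679991, 1256.47957106])}
side {'K': array([[513.81266511,   0.        , 328.1991008 ],
       [  0.        , 513.81266511, 203.16337252],
       [  0.        ,   0.        ,   1.        ]]), 'rvec': array([ 0.4291428 , -2.45800835,  1.57566788]), 'tvec': array([ 416.9337439 ,  221.35610462, 1443.69010761])}
wrist {'K': array([[297.6854004 ,   0.        , 320.82034706],
       [  0.        , 297.6854004 , 194.09588786],
       [  0.        ,   0.        ,   1.        ]]), 'T_tool_cam': array([[ 3.90615786e-04, -9.63226954e-01, -2.68688821e-01,
         7.03266642e+01],
       [ 9.99999639e-01,  5.79095025e-04, -6.22222731e-04,
         6.53647676e-01],
       [ 7.54938066e-04, -2.68688481e-01,  9.63226832e-01,
        -1.45648219e+02],
       [ 0.00000000e+00,  0.00000000e+00,  0.00000000e+00,
         1.00000000e+00]])}
```

View pics/scene0.png

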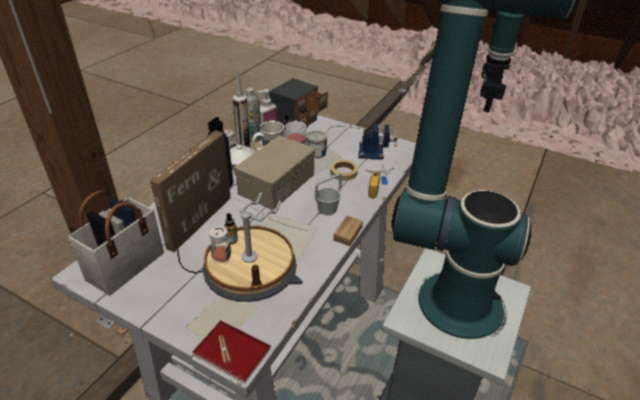

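View pics/side0.png

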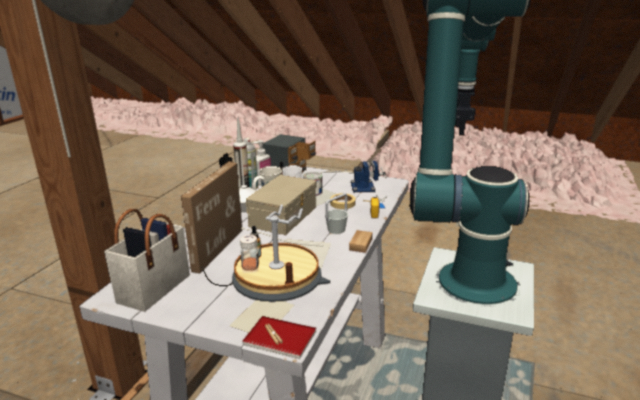

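The pail is at about (328,200) in scene and (337,219) in side. The carousel centre is at (250,258) and (276,267), the knob at (255,275) and (289,272), and the pointer at (297,280) and (327,281). I'll enlarge both.

```bash
python3 - <<'E'
import cv2,numpy as np
a=cv2.imread('pics/scene0.png')[175:305,195:355];b=cv2.imread('pics/side0.png')[190:306,222:362]
cv2.imwrite('pics/c1.png',cv2.resize(a,None,fx=4.6,fy=4.6,interpolation=cv2.INTER_CUBIC))
cv2.imwrite('pics/c2.png',cv2.resize(b,None,fx=5,fy=5,interpolation=cv2.INTER_CUBIC))
E
```

```text
(no output)
```

View pics/c1.png

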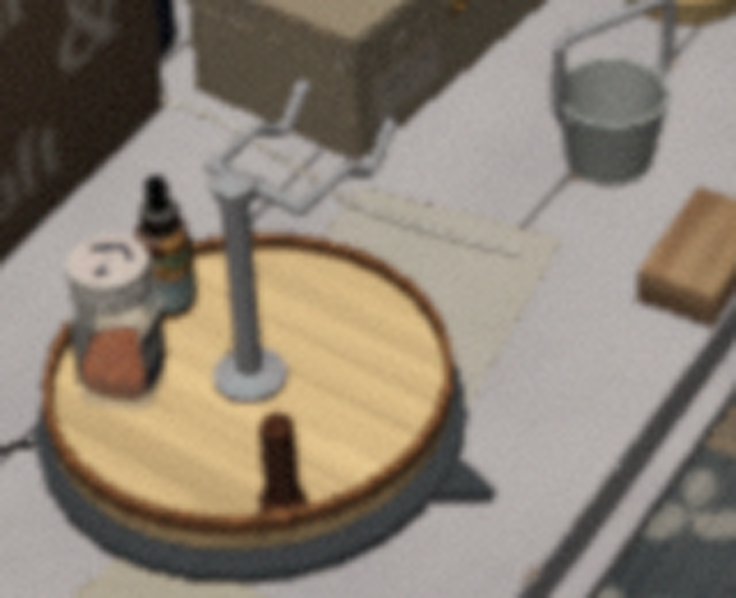

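View pics/c2.png

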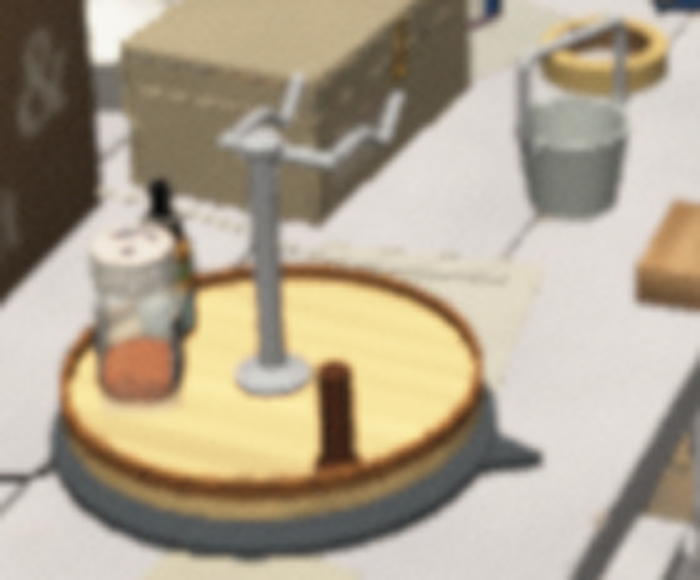

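```bash
cat > h.py <<'E'
import numpy as np,cv2
from cell import robot
P={n:robot.camera_params(n) for n in('scene','side')}
def Rt(n):return cv2.Rodrigues(P[n]['rvec'])[0],P[n]['tvec']
def tri(a,b):
    Ms=[]
    for n in('scene','side'):
        R,t=Rt(n);Ms.append(P[n]['K']@np.c_[R,t])
    X=cv2.triangulatePoints(*Ms,np.array(a,float),np.array(b,float));return (X[:3]/X[3]).ravel()
def atz(n,p,z):
    R,t=Rt(n);d=R.T@np.linalg.inv(P[n]['K'])@[p[0],p[1],1];c=-R.T@t
    return c+d*(z-c[2])/d[2]
def wrist(p,z,pos,rot):
    c=robot.camera_params('wrist');T=c['T_tool_cam'];d=rot@T[:3,:3]@np.linalg.inv(c['K'])@[p[0],p[1],1]
    o=pos+rot@T[:3,3];return o+d*(z-o[2])/d[2]
E
python3 - <<'E'
from h import *
np.set_printoptions(precision=1,suppress=True)
pts={'post':((233,183),(262,143),191),'knob':((277,422),(333,370),97),'tipL':((300,88),(297,80),178),'tipR':((390,127),(398,98),178),
'hL':((560,48),(523,64),120),'hR':((668,5),(622,22),120),'ptr':((493,492),(540,460),10),'postfoot':((251,375),(272,375),38),'rim':((612,92),(578,125),60)}
for k,(a,b,z) in pts.items():
    a=(195+a[0]/4.6,175+a[1]/4.6);b=(222+b[0]/5,190+b[1]/5)
    print(k,tri(a,b),atz('scene',a,z),atz('side',b,z))
E
```

```text
post [538.1 166.  187.5] [536.4 169.1 191. ] [534. 173. 191.]
knob [470.1 231.6  95.8] [469.6 232.5  97. ] [469.1 233.6  97. ]
tipL [563.4  66.1 177.2] [563.2  66.9 178. ] [562.2  68.  178. ]
tipR [498.   71.  178.1] [498.5  70.7 178. ] [497.7  71.  178. ]
hL [ 489.2 -113.5  120.7] [ 488.9 -114.1  120. ] [ 490.4 -115.3  120. ]
hR [ 445.4 -181.1  128.8] [ 450.8 -192.4  120. ] [ 451.4 -200.1  120. ]
ptr [385.7 144.7   4.3] [383.1 149.1  10. ] [382.7 152.8  10. ]
postfoot [538.8 165.8  40.3] [539.9 164.   38. ] [540.9 162.3  38. ]
rim [ 469.1 -156.7   62. ] [ 473.  -159.9   60. ] [ 468.  -159.3   60. ]
```

Measurements agree. The axis is about (538,166), and the hook bearing (-94°) and knob bearing (136°) are 130° apart as given. The pointer bearing is about -173°, so the carousel needs about 1.38 rad. I'll move over the pail for a wrist-camera check.

```bash
python3 -m jog '{"fingers":[88,88,88,88,88,88],"dp":[[0,0,-10],[0,0,-10],[0,0,-10],[0,0,-10],[0,0,-10],[0,0,-10]],"dr":[[0,0,-0.178],[0,0,-0.178],[0,0,-0.178],[0,0,-0.178],[0,0,-0.178],[0,0,0]]}'
python3 -m jog '{"fingers":[60,60,60,60,60,60,60,60,60,60,60,60],"dp":[[49,5.5,0],[49,5.5,0],[49,5.5,0],[49,5.5,0],[49,5.5,0],[49,5.5,0],[49,5.5,0],[49,5.5,0],[49,5.5,0],[49,5.5,0],[49,5.5,0],[49,5.5,0]],"dr":[[0,0,0],[0,0,0],[0,0,0],[0,0,0],[0,0,0],[0,0,0],[0,0,0],[0,0,0],[0,0,0],[0,0,0],[0,0,0],[0,0,0]]}'
python3 -m jog '{"fingers":[60,60],"dp":[[0,0,0],[0,0,0]],"dr":[[0,0,0],[0,0,0]]}'
python3 - <<'E'
from h import *
s=robot.state();print(s['time'],s['tool_pos'],s['joint_positions']);np.savez('w1.npz',p=s['tool_pos'],R=s['tcp_rot'])
print(s['tcp_rot'])
im=robot.capture('wrist')[:,:,::-1];cv2.imwrite('pics/w1r.png',im);cv2.imwrite('pics/w1.png',cv2.resize(im[20:400,80:600],None,fx=1.5,fy=1.5,interpolation=cv2.INTER_CUBIC))
E
```

```text
time: 0.9
tool_pos: [151.7, -657.5, 298.6]
tcp_rot: [[0.44, 0.898, -0.0], [0.898, -0.44, 0.001], [0.001, -0.0, -1.0]]
force: [1.4, -0.6, -0.1]
gripper_width: 0.998
gripper_force: 0.0
time: 2.4
tool_pos: [469.6, -156.7, 299.0]
tcp_rot: [[0.442, 0.897, 0.0], [0.897, -0.442, -0.0], [-0.0, 0.001, -1.0]]
force: [0.5, -0.1, -0.3]
gripper_width: 0.683
gripper_force: 0.0
time: 2.65
tool_pos: [468.7, -158.3, 298.7]
tcp_rot: [[0.439, 0.898, -0.001], [0.898, -0.439, -0.0], [-0.001, -0.0, -1.0]]
force: [-0.9, -0.3, -0.1]
gripper_width: 0.681
gripper_force: 0.0
2.65 [ 468.73590972 -158.33180408  298.69645469] [-2.15236122e+01 -6.59331648e+00  1.08837123e+02 -3.76908909e-02
  7.77725362e+01  4.55401729e+00]
[[ 4.39463117e-01  8.98260495e-01 -5.01182934e-04]
 [ 8.98260390e-01 -4.39463341e-01 -4.93439883e-04]
 [-6.63489080e-04 -2.33344149e-04 -9.99999753e-01]]
```

View pics/w1.png

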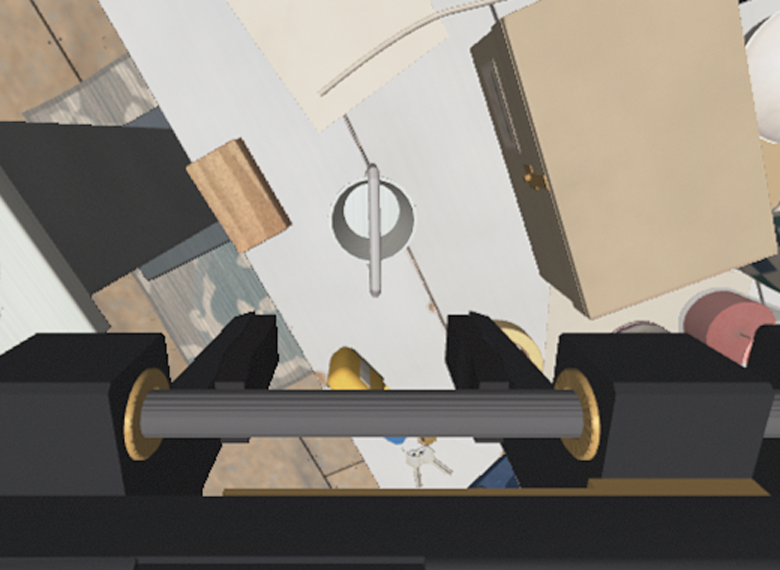

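The bar runs from (373,168) to (375,292) in the crop, parallel to tool x. The box's near top edge runs from (505,45) to (588,317).

```bash
python3 - <<'E'
from h import *
np.set_printoptions(precision=1,suppress=True)
d=np.load('w1.npz');p,R=d['p'],d['R']
f=lambda u,v,z:wrist((80+u/1.5,20+v/1.5),z,p,R)
a,b=f(373,168,120),f(375,292,120);print(a,b,np.linalg.norm(a-b),(a+b)/2,np.degrees(np.arctan2(*(a-b)[1::-1])))
m=(a+b)/2
print('rim',f(373,219,60))
print('tool-frame offset',R.T@(m+[0,0,-18.7]-p))
for q in[(505,45),(588,317)]:print([f(*q,z) for z in(0,80,100,120)])
print('boxbottom',f(472,47,0),f(541,275,0))
# box top front corners via stereo (scene crop, side crop)
S=lambda a,b:tri((195+a[0]/4.6,175+a[1]/4.6),(222+b[0]/5,190+b[1]/5))
print('boxtop nearcorner',S((357,42),(318,76)))
E
```

```text
[ 498.5 -119.6  120. ] [ 459.4 -204.6  120. ] 93.5669912281127 [ 478.9 -162.1  120. ] 65.30055155214815
rim [ 479.2 -163.2   60. ]
tool-frame offset [  1.2  10.9 197.4]
[array([653.1, -81.9,   0. ]), array([625.7, -84.6,  80. ]), array([618.8, -85.2, 100. ]), array([611.9, -85.9, 120. ])]
[array([ 636.7, -370.3,    0. ]), array([ 612.2, -321. ,   80. ]), array([ 606.1, -308.7,  100. ]), array([ 599.9, -296.3,  120. ])]
boxbottom [625.5 -70.3   0. ] [ 607.6 -303.7    0. ]
boxtop nearcorner [604.2 -51.2 121.5]
```

```bash
python3 -m jog '{"fingers":[60,60,60,60,60,60,60,60],"dp":[[1,11,0],[0,0,40],[0,0,40],[0,0,40],[0,0,40],[0,0,27],[0,0,10],[0,0,0]],"dr":[[0,0,-0.023],[0,0,0],[0,0,0],[0,0,0],[0,0,0],[0,0,0],[0,0,0],[0,0,0]]}'
python3 - <<'E'
from h import *
robot.state()
im=robot.capture('wrist')[:,:,::-1];cv2.imwrite('pics/w2.png',im)
E
```

```text
time: 3.7
tool_pos: [479.2, -162.8, 101.5]
tcp_rot: [[0.419, 0.908, -0.001], [0.908, -0.419, 0.0], [-0.0, -0.001, -1.0]]
force: [-0.7, -0.4, 0.4]
gripper_width: 0.685
gripper_force: 0.0
```

View pics/w2.png

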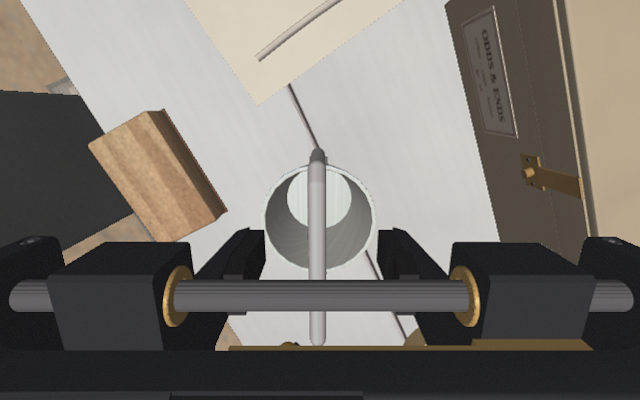

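The bar (x≈318) is centred between the fingers, so I'll close and lift.

```bash
python3 -m jog '{"fingers":[0,0,0,0,0,0,0,0,0,0,0,0],"dp":[[0,0,0],[0,0,0],[0,0,0],[0,0,0],[0,0,0],[0,0,0],[0,0,0],[0,0,-10],[0,0,-40],[0,0,-40],[0,0,-40],[0,0,-20]],"dr":[[0,0,0],[0,0,0],[0,0,0],[0,0,0],[0,0,0],[0,0,0],[0,0,0],[0,0,0],[0,0,0],[0,0,0],[0,0,0],[0,0,0]]}'
python3 -m jog '{"fingers":[0],"dp":[[0,0,0]],"dr":[[0,0,0]]}'
python3 - <<'E'
from h import *
robot.state()
s=robot.state();np.savez('w3.npz',p=s['tool_pos'],R=s['tcp_rot'])
for n in('wrist','scene','side'):cv2.imwrite(f'pics/{n}3.png',robot.capture(n)[:,:,::-1])
E
```

```text
time: 5.25
tool_pos: [480.4, -162.6, 255.1]
tcp_rot: [[0.418, 0.909, 0.004], [0.909, -0.418, -0.002], [0.0, 0.005, -1.0]]
force: [0.4, -0.1, -2.0]
gripper_width: 0.077
gripper_force: 29.6
time: 5.38
tool_pos: [480.6, -162.6, 254.2]
tcp_rot: [[0.418, 0.909, 0.005], [0.909, -0.418, -0.002], [0.0, 0.005, -1.0]]
force: [0.3, -0.2, -1.1]
gripper_width: 0.075
gripper_force: 29.6
```

```bash
python3 -m jog '{"fingers":[0,0,0,0,0,0,0,0,0,0,0,0],"dp":[[0,0,0],[0,0,0],[0,0,0],[0,0,0],[0,0,0],[0,0,0],[0,0,0],[0,0,0],[0,0,0],[0,0,0],[0,0,0],[0,0,0]],"dr":[[0,0,-0.1752],[0,0,-0.1752],[0,0,-0.1752],[0,0,-0.1752],[0,0,-0.1752],[0,0,-0.1752],[0,0,-0.1752],[0,0,-0.1752],[0,0,-0.1752],[0,0,-0.1752],[0,0,-0.1752],[0,0,0]]}'
python3 -m jog '{"fingers":[0,0,0,0,0,0,0,0,0,0,0],"dp":[[-4,20,0],[-4,20,0],[-4,20,0],[-4,20,0],[-4,20,0],[-4,20,0],[-4,20,0],[-4,20,0],[0,0,0],[0,0,0],[0,0,0]],"dr":[[0,0,0],[0,0,0],[0,0,0],[0,0,0],[0,0,0],[0,0,0],[0,0,0],[0,0,0],[0,0,0],[0,0,0],[0,0,0]]}'
python3 - <<'E'
from h import *
s=robot.state();np.savez('w4.npz',p=s['tool_pos'],R=s['tcp_rot']);print(s['joint_positions'])
im=robot.capture('wrist')[:,:,::-1];cv2.imwrite('pics/w4r.png',im)
cv2.imwrite('pics/w4.png',cv2.resize(im,None,fx=1.25,fy=1.25,interpolation=cv2.INTER_CUBIC))
E
```

```text
time: 7.02
tool_pos: [478.4, -161.8, 249.9]
tcp_rot: [[-0.997, 0.076, -0.003], [0.076, 0.997, 0.001], [0.003, 0.001, -1.0]]
force: [-0.4, -0.2, -1.4]
gripper_width: 0.076
gripper_force: 29.6
time: 8.4
tool_pos: [522.8, -5.6, 251.5]
tcp_rot: [[-0.997, 0.076, -0.001], [0.076, 0.997, -0.0], [0.0, -0.0, -1.0]]
force: [0.1, 0.5, -1.1]
gripper_width: 0.074
gripper_force: 29.6
[-3.33765636e+00 -1.91180710e+00  1.09430412e+02 -1.71831864e-02
  7.25096175e+01 -8.89766947e+01]
```

View pics/w4.png

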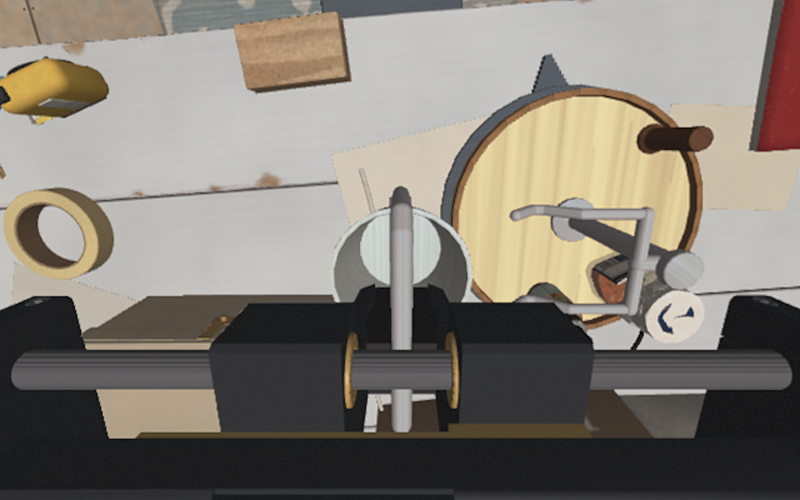

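The wrist view shows the post top at (684,268), knob top at (701,138), near prong tip at (516,214), cross-bar corners at (647,212) and (635,308), pointer tip at (547,57), and the bar from (400,192) to (401,430).

```bash
python3 - <<'E'
from h import *
np.set_printoptions(precision=1,suppress=True)
d=np.load('w4.npz');p,R=d['p'],d['R']
f=lambda u,v,z:wrist((u/1.25,v/1.25),z,p,R)
for n,q in dict(post=(684,268,191),knob=(701,138,97),tip=(516,214,178),tip2=(533,303,178),cb1=(647,212,185),cb2=(635,308,185),ptr=(547,57,8),ptr0=(547,57,2),foot=(575,220,38),bar1=(400,192,270),bar2=(401,430,270)).items():
  print(n,f(*q))
E
```

```text
post [540.7 159.4 191. ]
knob [472.4 231.9  97. ]
tip [503.8  64.8 178. ]
tip2 [562.8  76.1 178. ]
cb1 [506.8 138.3 185. ]
cb2 [567.6 137.  185. ]
ptr [391.1 143.9   8. ]
ptr0 [390.1 146.2   2. ]
foot [545.3 164.7  38. ]
bar1 [472.8  -2.3 270. ]
bar2 [570.8  -9.4 270. ]
```

```bash
python3 -m jog '{"fingers":[0,0,0,0,0,0,0,0,0,0],"dp":[[-4.6,0,0],[0,0,25],[0,0,25],[0,0,24],[0,0,0],[0,18,0],[0,18,0],[0,18,0],[0,0,0],[0,0,0]],"dr":[[0,0,0],[0,0,0],[0,0,0],[0,0,0],[0,0,0],[0,0,0],[0,0,0],[0,0,0],[0,0,0],[0,0,0]]}'
cat > shot.py <<'E'
import sys
from h import *
k=sys.argv[1]
s=robot.state();np.savez(f'w{k}.npz',p=s['tool_pos'],R=s['tcp_rot'])
I={n:robot.capture(n)[:,:,::-1] for n in('wrist','scene','side')}
for n in I:cv2.imwrite(f'pics/{n}{k}.png',I[n])
r=lambda im,w,h:cv2.resize(im,(w,h),interpolation=cv2.INTER_CUBIC)
top=r(I['wrist'][40:260,:],800,275)   # x1.25
sc=r(I['scene'][180:310,200:360],400,325) # x2.5
sd=r(I['side'][180:310,220:380],400,325)
cv2.imwrite(f'pics/m{k}.png',np.vstack([top,np.hstack([sc,sd])]))
E
python3 shot.py 5
```

```text
time: 9.7
tool_pos: [531.7, 48.8, 177.9]
tcp_rot: [[-0.997, 0.073, 0.0], [0.073, 0.997, -0.0], [-0.0, -0.0, -1.0]]
force: [-0.2, -0.1, -1.1]
gripper_width: 0.075
gripper_force: 29.6
```

View pics/m5.png

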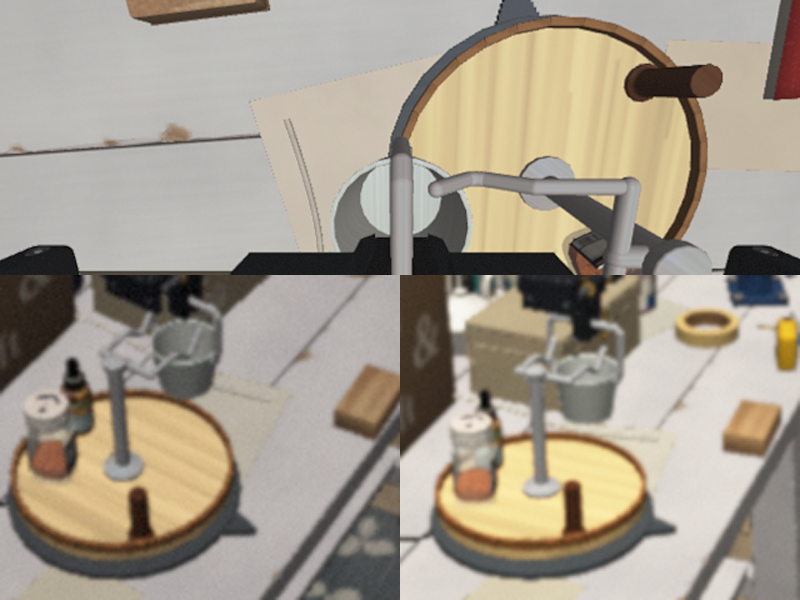

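In the wrist part the prong tip is at (436,189), the valley at (476,180), the cross-bar corner at (630,188), the post top at (683,262) and the knob top at (707,80). The pail is above and outside the tips.

```bash
python3 - <<'E'
from h import *
np.set_printoptions(precision=1,suppress=True)
d=np.load('w5.npz');p,R=d['p'],d['R']
f=lambda u,v,z:wrist((u/1.25,40+v/1.25),z,p,R)
for n,q in dict(post=(683,264,191),knob=(707,80,97),tip=(436,189,174.5),valley=(476,180,155.3),cb=(630,188,185),barend=(401,145,196.6),foot=(547,182,38)).items():
  X=f(*q);print(n,X,R.T@(X-p))
E
```

```text
post [538.1 158.8 191. ] [  1.8 110.1 -13.2]
knob [472.4 232.   97. ] [ 72.6 178.3  80.8]
tip [505.2  65.2 174.5] [27.7 14.4  3.4]
valley [507.5  85.5 155.3] [26.8 34.8 22.6]
cb [507.4 139.  185. ] [30.9 88.1 -7.2]
barend [482.7  52.3 196.6] [ 49.2  -0.2 -18.7]
foot [543.6 163.7  38. ] [ -3.4 115.4 139.8]
```

```bash
python3 -m jog '{"fingers":[0,0,0,0,0,0,0,0],"dp":[[-1,12,0],[0,12,0],[0,12,0],[0,0,0],[0,0,10],[0,0,10],[0,0,8],[0,0,0]],"dr":[[0,0,0],[0,0,0],[0,0,0],[0,0,0],[0,0,0],[0,0,0],[0,0,0],[0,0,0]]}'
python3 -m jog '{"fingers":[0,0],"dp":[[0,0,2],[0,0,0]],"dr":[[0,0,0],[0,0,0]]}'
python3 -m jog '{"fingers":[0,0],"dp":[[0,0,2],[0,0,0]],"dr":[[0,0,0],[0,0,0]]}'
python3 -m jog '{"fingers":[0,0],"dp":[[0,0,1.5],[0,0,0]],"dr":[[0,0,0],[0,0,0]]}'
```

```text
time: 10.85
tool_pos: [534.4, 84.0, 148.3]
tcp_rot: [[-0.997, 0.075, -0.003], [0.075, 0.997, -0.0], [0.003, -0.001, -1.0]]
force: [0.1, -0.6, -1.4]
gripper_width: 0.077
gripper_force: 29.6
time: 11.1
tool_pos: [535.6, 84.3, 147.9]
tcp_rot: [[-0.997, 0.075, 0.0], [0.075, 0.997, 0.0], [-0.0, 0.0, -1.0]]
force: [0.2, -0.5, -0.8]
gripper_width: 0.074
gripper_force: 29.6
time: 11.35
tool_pos: [535.7, 84.3, 146.0]
tcp_rot: [[-0.997, 0.075, 0.001], [0.075, 0.997, -0.0], [-0.001, -0.0, -1.0]]
force: [0.3, -0.4, -0.9]
gripper_width: 0.078
gripper_force: 29.5
time: 11.6
tool_pos: [536.4, 84.3, 145.7]
tcp_rot: [[-0.997, 0.074, 0.002], [0.074, 0.997, -0.0], [-0.002, 0.0, -1.0]]
force: [-0.9, -0.7, 5.0]
gripper_width: 0.079
gripper_force: 28.9
```

Contact came at bar height ≈164 (expected 163) with almost no side force, so the bar is in the valleys. I'll look once before releasing.

```bash
python3 -m jog '{"fingers":[14,20,30,30,30,30],"dp":[[0,0,0],[0,0,0],[0,0,0],[0,0,0],[0,0,0],[0,0,0]],"dr":[[0,0,0],[0,0,0],[0,0,0],[0,0,0],[0,0,0],[0,0,0]]}'; python3 shot.py 6
```

```text
time: 12.35
tool_pos: [535.4, 84.4, 144.1]
tcp_rot: [[-0.997, 0.075, -0.0], [0.075, 0.997, 0.0], [0.0, -0.0, -1.0]]
force: [0.0, -0.0, 0.4]
gripper_width: 0.341
gripper_force: 0.0
```

View pics/m6.png

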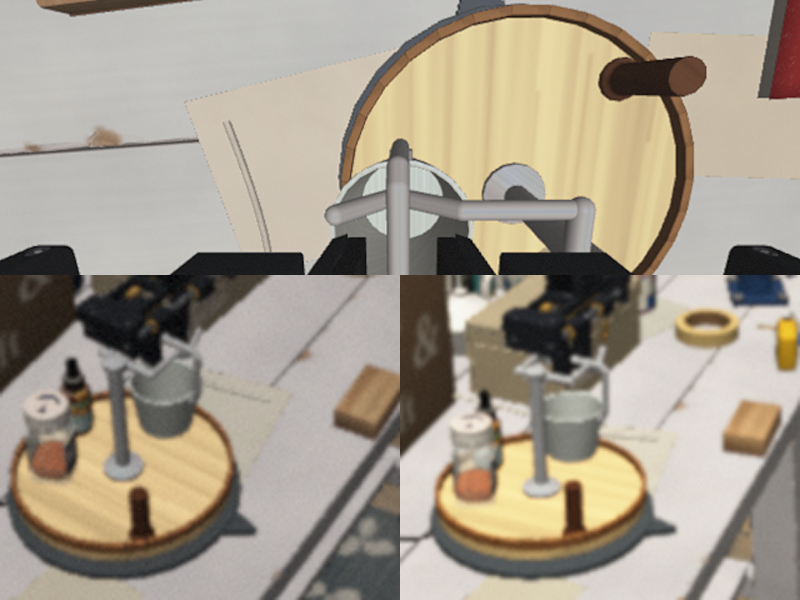

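The pail hangs upright on the prongs, free of the open fingers. I'll lift out, turn to close tangentially to the disc, and go over the knob. I'll also refine the pointer from the stored images.

```bash
python3 -m jog '{"fingers":[30,30,30,30,60,60,60,60,60,60,60,60],"dp":[[0,0,-15],[0,0,-36],[0,0,-36],[0,0,-36],[0,0,0],[0,0,0],[0,0,0],[0,0,0],[37.5,15.2,0],[37.5,15.2,0],[37.5,15.2,0],[37.5,15.2,0]],"dr":[[0,0,0],[0,0,0],[0,0,0],[0,0,0],[0,0,0.176],[0,0,0.176],[0,0,0.176],[0,0,0.176],[0,0,0],[0,0,0],[0,0,0],[0,0,0]]}'
python3 -m jog '{"fingers":[60,60],"dp":[[0,0,0],[0,0,0]],"dr":[[0,0,0],[0,0,0]]}'
python3 - <<'E'
from h import *
np.set_printoptions(precision=1,suppress=True)
s=robot.state();np.savez('w7.npz',p=s['tool_pos'],R=s['tcp_rot']);print(s['joint_positions'])
I={n:robot.capture(n)[:,:,::-1] for n in('wrist','scene','side')}
for n in I:cv2.imwrite(f'pics/{n}7.png',I[n])
# sign/bag base
for n,q in dict(sign1=(168,245),sign2=(232,185),bag=(160,250),bag2=(100,290)).items():print(n,atz('scene',q,0))
# pointer in wrist4, wrist5: dark bluish-grey mask
for k,(c0,c1,r0,r1) in {'4':(415,475,30,80),'5':(380,450,15,65)}.items():
    im=cv2.imread('pics/w4r.png' if k=='4' else 'pics/wrist5.png').astype(int)
    d=np.load(f'w{k}.npz');sub=im[r0:r1,c0:c1];b,g,r=sub[...,0],sub[...,1],sub[...,2]
    m=(sub.max(2)<135)&(b>=r)
    for row in range(0,r1-r0,4):
        xs=np.where(m[row])[0]
        if len(xs):print(k,row+r0,xs.min()+c0,xs.max()+c0,wrist(((xs.min()+xs.max())/2+c0,row+r0),8,d['p'],d['R'])[:2])
E
```

```text
time: 14.0
tool_pos: [471.0, 234.1, 268.7]
tcp_rot: [[-0.712, 0.702, 0.002], [0.702, 0.712, 0.001], [-0.001, 0.002, -1.0]]
force: [0.6, 0.3, 0.1]
gripper_width: 0.678
gripper_force: 0.0
time: 14.25
tool_pos: [471.6, 232.8, 268.1]
tcp_rot: [[-0.712, 0.702, 0.001], [0.702, 0.712, -0.0], [-0.001, 0.001, -1.0]]
force: [0.0, 0.5, -0.0]
gripper_width: 0.685
gripper_force: 0.0
[ 23.6  -2.2 107.9  -0.   74.2 -21.8]
sign1 [792.8 214.7   0. ]
sign2 [ 810.7 -112.1    0. ]
bag [798.  241.6   0. ]
bag2 [826.8 430.7   0. ]
4 46 434 441 [391.2 144.8]
4 50 434 444 [395.7 146.7]
4 54 432 446 [400.1 146.8]
4 58 432 448 [404.6 148.2]
4 62 429 450 [409.1 147.7]
4 66 429 453 [413.7 149.7]
4 70 427 461 [418.5 153.5]
4 74 425 442 [422.1 140.8]
4 78 415 432 [425.8 128.7]
5 23 407 414 [390.2 145.4]
5 27 406 416 [393.6 145.9]
5 31 405 419 [397.1 146.9]
5 35 404 421 [400.6 147.4]
5 39 402 423 [404.1 147.4]
5 43 400 426 [407.6 147.9]
5 47 400 428 [411.2 148.9]
5 51 399 430 [414.8 149.4]
5 55 398 428 [418.3 148. ]
5 59 396 411 [421.2 138.8]
5 63 386 401 [424.1 129. ]
```

```bash
python3 -m jog '{"fingers":[60,60,60,60,60,60,60,0,0,0,0,0],"dp":[[0,0,40],[0,0,40],[0,0,40],[0,0,40],[0,0,30],[0,0,11],[0,0,0],[0,0,0],[0,0,0],[0,0,0],[0,0,0],[0,0,0]],"dr":[[0,0,0],[0,0,0],[0,0,0],[0,0,0],[0,0,0],[0,0,0],[0,0,0],[0,0,0],[0,0,0],[0,0,0],[0,0,0],[0,0,0]]}'
python3 -m jog '{"fingers":[0],"dp":[[0,0,0]],"dr":[[0,0,0]]}'
```

```text
time: 15.9
tool_pos: [471.4, 233.1, 66.5]
tcp_rot: [[-0.712, 0.702, 0.0], [0.702, 0.712, 0.0], [-0.0, 0.0, -1.0]]
force: [-0.5, 0.5, 2.3]
gripper_width: 0.216
gripper_force: 30.0
time: 16.02
tool_pos: [471.4, 233.1, 66.6]
tcp_rot: [[-0.712, 0.702, 0.0], [0.702, 0.712, 0.0], [-0.0, 0.0, -1.0]]
force: [-1.2, -0.5, 3.8]
gripper_width: 0.217
gripper_force: 30.0
```

The knob is gripped (19 mm). I'll follow the arc: 100 mm radius, clockwise, 0.05 rad per row.

```bash
python3 -m jog '{"fingers":[0,0,0,0,0,0,0,0],"dp":[[0,1,0],[0,2,0],[-0.1,3,0],[-0.1,4,0],[-0.1,5,0],[-0.1,5,0],[-0.1,5,0],[-0.1,5,0]],"dr":[[0,0,0.01],[0,0,0.02],[0,0,0.03],[0,0,0.04],[0,0,0.05],[0,0,0.05],[0,0,0.05],[0,0,0.05]]}'
python3 -c "
from h import *
s=robot.state();print(s['wrist_torque'],s['force'])"
```

```text
time: 17.02
tool_pos: [495.7, 251.3, 66.5]
tcp_rot: [[-0.47, 0.883, 0.0], [0.883, 0.47, 0.0], [-0.0, 0.0, -1.0]]
force: [-1.9, -0.1, 5.4]
gripper_width: 0.211
gripper_force: 30.0
[-0.09288215  0.05324046 -0.02702358] [-1.85022101 -0.06724649  5.43627315]
```

```bash
python3 -m jog '{"fingers":[0,0,0,0,0,0,0,0,0,0,0,0],"dp":[[-0.12,5,0],[-0.12,5,0],[-0.12,5,0],[-0.12,5,0],[-0.12,5,0],[-0.12,5,0],[-0.12,5,0],[-0.12,5,0],[-0.12,5,0],[-0.12,5,0],[-0.12,5,0],[-0.12,5,0]],"dr":[[0,0,0.05],[0,0,0.05],[0,0,0.05],[0,0,0.05],[0,0,0.05],[0,0,0.05],[0,0,0.05],[0,0,0.05],[0,0,0.05],[0,0,0.05],[0,0,0.05],[0,0,0.05]]}'
python3 -m jog '{"fingers":[0,0,0,0,0,0,0,0,0,0,0,0],"dp":[[-0.12,5,0],[-0.12,5,0],[-0.12,5,0],[-0.12,5,0],[-0.12,5,0],[-0.12,5,0],[-0.12,5,0],[-0.1,4,0],[-0.1,3,0],[0,2,0],[0,2,0],[0,0,0]],"dr":[[0,0,0.05],[0,0,0.05],[0,0,0.05],[0,0,0.05],[0,0,0.05],[0,0,0.05],[0,0,0.05],[0,0,0.04],[0,0,0.03],[0,0,0.02],[0,0,0.02],[0,0,0]]}'
python3 -m jog '{"fingers":[0,0,0,0,0,0,0,0],"dp":[[0,0,0],[0,0,0],[0,0,0],[0,0,0],[0,0,0],[0,0,0],[0,0,0],[0,0,0]],"dr":[[0,0,0],[0,0,0],[0,0,0],[0,0,0],[0,0,0],[0,0,0],[0,0,0],[0,0,0]]}'
python3 - <<'E'
from h import *
s=robot.state();np.savez('w8.npz',p=s['tool_pos'],R=s['tcp_rot'])
I={n:robot.capture(n)[:,:,::-1] for n in('scene','side','wrist')}
for n in I:cv2.imwrite(f'pics/{n}8.png',I[n])
r=lambda im,f:cv2.resize(im,None,fx=f,fy=f,interpolation=cv2.INTER_CUBIC)
a=r(I['scene'][190:300,200:320],3.3333);b=r(I['side'][190:300,220:340],3.3333)
w=r(I['wrist'][:190,:],1.0)
m=np.vstack([np.hstack([a,b]),np.pad(w,((0,0),(0,800-640),(0,0)))]);print(a.shape,m.shape);cv2.imwrite('pics/m8.png',m)
E
```

```text
time: 18.52
tool_pos: [553.7, 262.5, 66.5]
tcp_rot: [[0.11, 0.994, 0.0], [0.994, -0.11, 0.0], [0.0, 0.0, -1.0]]
force: [-2.2, 0.0, 4.9]
gripper_width: 0.215
gripper_force: 30.0
time: 20.02
tool_pos: [596.8, 247.5, 66.5]
tcp_rot: [[0.538, 0.843, 0.001], [0.843, -0.538, 0.0], [0.001, 0.0, -1.0]]
force: [-0.9, 0.1, 4.9]
gripper_width: 0.213
gripper_force: 30.0
time: 21.02
tool_pos: [596.8, 247.5, 66.5]
tcp_rot: [[0.538, 0.843, 0.001], [0.843, -0.538, 0.001], [0.001, 0.0, -1.0]]
force: [-1.3, 0.9, 5.3]
gripper_width: 0.213
gripper_force: 30.0
(367, 400, 3) (557, 800, 3)
```

View pics/m8.png

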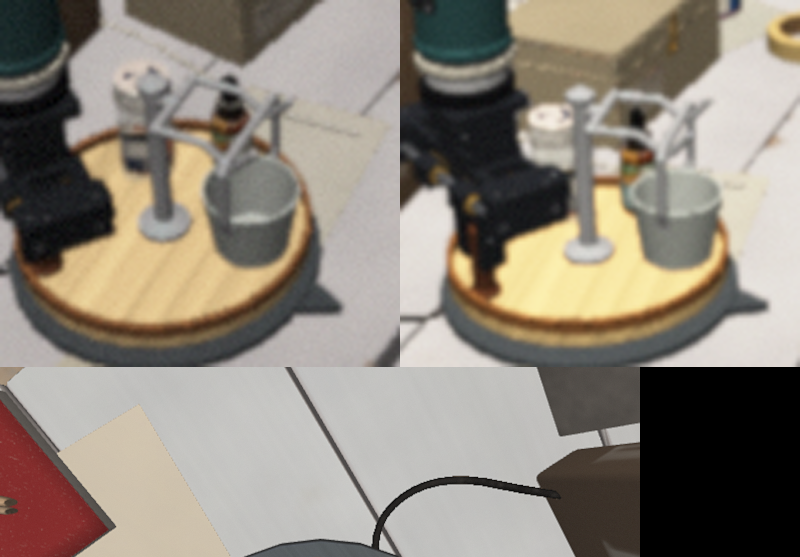

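The pail hangs upright toward the pointer: rim centres at (251,185) scene and (675,192) side. I'll triangulate rim, post and pointer from the same cameras.

```bash
python3 - <<'E'
from h import *
np.set_printoptions(precision=1,suppress=True)
k=10/3
D={'rim':((252,185),(675,192),103.5),'foot':((249,250),(677,254),43),'bar1':((223,160),(658,165),163),'bar2':((280,103),(692,106),163),'post':((152,77),(580,93),191),'postfoot':((164,224),(589,249),37),'ptr':((341,306),(766,304),8)}
X={}
for n,(a,b,z) in D.items():
    a=(200+a[0]/k,190+a[1]/k);b=(220+(b[0]-400)/k,190+b[1]/k)
    X[n]=np.array([tri(a,b),atz('scene',a,z),atz('side',b,z)]);print(n,*X[n])
be=lambda v:np.degrees(np.arctan2(v[1],v[0]))%360
for A in([541,164.5],[X['post'][0][:2]][0],[542.5,163]):
  A=np.array(A)
  for n in('rim','foot','ptr'):print(A,n,[round(be(x[:2]-A),1) for x in X[n]],[round(np.hypot(*(x[:2]-A))) for x in X[n]])
for i in range(3):print('bar mid',be((X['bar1'][i]+X['bar2'][i])[:2]/2-[541,164.5]),'bar dir normal',be((X['bar2'][i]-X['bar1'][i])[:2])+90)
E
```

```text
rim [466.1 145.3  99.7] [463.7 148.6 103.5] [463.5 151.5 103.5]
foot [454.4 170.8  56.6] [461.2 160.2  43. ] [463.8 150.3  43. ]
bar1 [474.5 165.6 135.8] [461.  188.5 163. ] [450.6 213.1 163. ]
bar2 [460.4 114.  164.8] [459.2 112.8 163. ] [464.  109.5 163. ]
post [542.9 159.3 185.9] [540.4 163.8 191. ] [536.9 169.5 191. ]
postfoot [534.  173.4  46.7] [539.9 165.9  37. ] [541.5 159.   37. ]
ptr [384.8 146.9   8.2] [384.  146.9   8. ] [385.6 146.3   8. ]
[541.  164.5] rim [np.float64(194.4), np.float64(191.6), np.float64(189.5)] [77, 79, 79]
[541.  164.5] foot [np.float64(175.8), np.float64(183.1), np.float64(190.4)] [87, 80, 79]
[541.  164.5] ptr [np.float64(186.4), np.float64(186.4), np.float64(186.7)] [157, 158, 156]
[542.9 159.3] rim [np.float64(190.3), np.float64(187.7), np.float64(185.6)] [78, 80, 80]
[542.9 159.3] foot [np.float64(172.6), np.float64(179.4), np.float64(186.5)] [89, 82, 80]
[542.9 159.3] ptr [np.float64(184.5), np.float64(184.5), np.float64(184.7)] [159, 159, 158]
[542.5 163. ] rim [np.float64(193.0), np.float64(190.3), np.float64(188.3)] [78, 80, 80]
[542.5 163. ] foot [np.float64(174.9), np.float64(182.0), np.float64(189.2)] [88, 81, 80]
[542.5 163. ] ptr [np.float64(185.8), np.float64(185.8), np.float64(186.1)] [159, 159, 158]
bar mid 198.566369374101 bar dir normal 344.75349142863155
bar mid 189.70750874665998 bar dir normal 358.63115583160936
bar mid 182.2062059749361 bar dir normal 367.3633519802344
```

The stereo bearings are noisy (±3°), so I'll pin down the axis by fitting a circle to the yellow disc face in several stored images, with the pointer tip relative to it.

```bash
cat > fit.py <<'E'
from h import *
from scipy.optimize import least_squares
np.set_printoptions(precision=1,suppress=True)
def cen(file,fn,c0,roi=None,zz=35):
    im=cv2.imread(file).astype(int);b,g,r=im[...,0],im[...,1],im[...,2]
    m=((r-b>45)&(r>130)&(g>105)).astype(np.uint8)
    if roi:
        q=np.zeros_like(m);q[roi[1]:roi[3],roi[0]:roi[2]]=1;m*=q
    n,L,st,_=cv2.connectedComponentsWithStats(m);i=1+np.argmax(st[1:,4])
    cs,_=cv2.findContours((L==i).astype(np.uint8),0,2)
    pts=max(cs,key=len).reshape(-1,2)
    X=np.array([fn(p,zz)[:2] for p in pts])
    s=least_squares(lambda v:np.hypot(*(X-v[:2]).T)-v[2],[*c0,117],loss='cauchy',f_scale=.7)
    return s.x,np.mean(abs(s.fun)<1.5),len(pts)
for n,ks in(('scene',('0','5','6','8')),('side',('0','5','6','8'))):
    for k in ks:print(n,k,*cen(f'pics/{n}{k}.png',lambda p,z:atz(n,p,z),(541,164)))
for k,f in(('4','w4r'),('5','wrist5'),('6','wrist6'),('7','wrist7')):
    d=np.load(f'w{k}.npz') if k!='6' else dict(p=np.array([535.4,84.4,144.1]),R=np.array([[-.997,.075,0],[.075,.997,0],[0,0,-1.]]))
    print('wrist',k,*cen(f'pics/{f}.png',lambda p,z:wrist(p,z,d['p'],d['R']),(541,164)))
E
python3 fit.py
```

```text
scene 0 [544.5 160.3 111.8] 0.3161290322580645 155
scene 5 [544.8 160.3 112. ] 0.31901840490797545 163
scene 6 [544.8 159.8 112.5] 0.2606060606060606 165
scene 8 [ 953.8 -235.3  733.2] 0.03648068669527897 466
side 0 [ 660.5 -292.8 1086.3] 0.025735294117647058 816
side 5 [1334.4 -603.8 1803.2] 0.04103671706263499 926
side 6 [ 642.7 -375.1 1113.8] 0.02045728038507822 831
side 8 [ 232.6 -131.4  676.3] 0.026825633383010434 671
wrist 4 [542.  162.6 114.6] 0.31934731934731936 429
wrist 5 [542.7 162.8 114.6] 0.5343137254901961 408
wrist 6 [542.5 163.5 114. ] 0.45253863134657835 453
wrist 7 [544.7 162.9 119.5] 0.43646408839779005 362
```

The axis is (542.5,163), matching the arc I drove. That puts the hook at 57.45+130 = 187.4° and the pointer at about 186.3°, so I'll turn 0.02 rad more, settle and check.

```bash
python3 -m jog '{"fingers":[0,0,0,0,0,0,0,0,0,0,0,0],"dp":[[0,1,0],[0,1,0],[0,0,0],[0,0,0],[0,0,0],[0,0,0],[0,0,0],[0,0,0],[0,0,0],[0,0,0],[0,0,0],[0,0,0]],"dr":[[0,0,0.01],[0,0,0.01],[0,0,0],[0,0,0],[0,0,0],[0,0,0],[0,0,0],[0,0,0],[0,0,0],[0,0,0],[0,0,0],[0,0,0]]}'
python3 - <<'E'
from h import *
s=robot.state();p,R=s['tool_pos'],s['tcp_rot'];print('hook bearing',np.degrees(np.arctan2(p[1]-163,p[0]-542.5))+130,np.degrees(np.arctan2(R[1,0],R[0,0]))+130,abs(s['qvel']).max())
a=robot.capture('scene').astype(int)
for _ in range(4):b=robot.capture('scene').astype(int)
# motion of pail between stills vs noise elsewhere
d=abs(a-b).mean(2);print('pail diff',d[220:275,258:295].mean(),'bg diff',d[200:260,320:345].mean())
E
```

```text
time: 22.68
tool_pos: [598.4, 246.5, 66.5]
tcp_rot: [[0.555, 0.832, 0.001], [0.832, -0.555, 0.001], [0.001, 0.0, -1.0]]
force: [-1.2, 0.6, 5.1]
gripper_width: 0.217
gripper_force: 30.0
hook bearing 186.23091193674244 186.3086754935191 0.03394641309999436
pail diff 1.994758394758395 bg diff 1.8051111111111113
```

The hook is at 186.3° against 186.3° for the pointer, the pail is still, and the knob is held. I'll hand in.

```bash
python3 -c "
from cell import robot
print(robot.finish_job())"
```

```text
the job is handed in; nothing more can be done
None
```

The job is handed in: the pail hangs freely on the double hook, and the gripper is holding the knob still with the hook over the pointer, within my measuring error of about 1°.

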